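# Tap the work down onto its parallels

## Robot

A 6-joint arm with a two-finger parallel gripper is mounted at the origin on the work surface. World frame = base frame: x ahead of the robot, y to its left, z up, the work surface at z = 0. Lengths are in m, angles in degrees, forces in N, time in s.
With the tool pointing down it reaches from about 0.425 to 0.95 m from the base axis. Payload 3.5 kg.
Tool frame: the origin (TCP) lies midway between the tips of the shut fingers; the grasp point (between the pads) lies 19 mm behind it; z points along the fingers, y is the line along which they close (so a half turn about z gives the same grasp; the last joint's range is limited). The gripper opens to 85 mm and grips with 20 to 120 N. Pads are 22 mm wide; open, the fingers measure 114 mm over their backs; the gripper's body (76 mm by 85 mm) begins 54 mm behind the grasp point. The pads swing forward as they close: fully open they stand 13 mm farther back than shut.
Start: joints at [-84.454, 16.404, 90.338, -0, 73.258, -8.594], TCP at [0.165, -0.655, 0.231] pointing down, gripper open.
Joint ranges: [-158.93, 158.93], [-51.34, 127.21], [12.03, 142.37], [-87.48, 267.48], [13.55, 161.25], [-162.69, 162.69]. Speed limits (degrees/s): [159.86, 159.86, 180, 180, 180, 180].

## Interface

Orientations are given as a 3x3 rotation matrix whose columns are the frame's x, y, z axes.
In Python, from cell import robot gives the robot as it stands.
- The arm moves only by the shell command python3 -m handwheel 'ROWS' [OPENING] [FORCE]. ROWS is JSON, a list of rows, each an object with "dp": the shift along the tool's x, y, z in mm, a list of three; "yaw": the turn about the tool's z in rad. In form: [{"dp": [x, y, z], "yaw": yaw}, ...]. A call has 1 to 20 rows; each row is the pose to reach, as a shift and turn from the pose commanded when the call began, along the tool's axes at that moment; what a row does not reach only later rows make up. A row lasts 1/12 s, in which the tool goes at most 41.7 mm and 7.16 degrees, less where a joint would pass 70% of its speed; a pose out of reach is approached as far as the arm can. A call with a gripper value outside its range is refused whole. OPENING is the closure, from 0 (fully open) to 1 (shut), set as the call begins (- or left out, the last holds). The fingers move at their own pace and stop on an object; FORCE is the grip in N (left out, the last holds). Time passes only in rows, so rows that repeat a pose let the fingers close. It gives the time, the measured TCP pose, the force, the opening and the grip force at its end, in the units of the state.
- robot.get_state(): the state, without advancing time (a new reading comes with each control period).
- robot.camera(name): name is "scene" or "top"; returns the picture (384x512x3 uint8, red, green, blue); there is no depth.
- robot.camera_info(name): a dict with "fov_y" (degrees; the focal length in pixels is half the picture's height over the tangent of half this angle, whatever the lens; pixels are square), "cx", "cy" (the principal point, pixels), "view" (4x4, takes a point from world to camera coordinates). Camera axes: x right, y down, z forward; pixel columns grow to the right and rows downward; lengths in m; the calibration is good to about 2 mm. A picture is of the moment at which its call begins. camera_info takes no time and is no camera call.
- robot.hand_in(): hands the job in; it is judged then, once.
The state is a dict: "clock": time; "joints": joint angles; "dq": joint speeds; "joint_torque": joint torques, N m; "ee_pos": TCP position; "eef_rot": TCP orientation; "contact_force": force on the tool from outside, world axes, zero at the start; "torque": the same for the moment, N m; "gripper_width": finger opening in m; "grasp_force": force on a finger pad.
Only numpy, scipy, OpenCV 4.12 (cv2) and the standard library are available. Lean on these libraries where they do the work, as an engineer would, in place of code of your own. Each camera call takes 0.05 s, during which the arm holds its last target. There are 200 camera calls.

## Task

The aluminium block nipped in the drill-press vise has ridden up off its two parallels: tap or press it down with the brass drift, firmly but without a hard blow, until it sits level on both and holds them tight by itself, then stand the drift back upright on the bench. Then try them with closed fingertips, lengthwise on the end: first the parallel at the moving jaw, then the one at the fixed jaw; each must stand a push of 5 N without sliding, or the block wants tapping again. Leave the parallels where they are, keep the gripper itself off the block, and do not disturb anything else.

Things in the scene. Friction and masses are not known exactly. Their poses are not given: they have to be found in the camera images.
- vise: Grey drill-press vise screwed to a plywood board (186 x 168 mm, its top 4 to 13 mm above the bench). Origin on the board's top under the middle of the jaw opening; z up, x from the moving jaw (screw end, nearer the robot) to the fixed jaw, y along the jaws. Jaws: 50 mm either way in y, tops 66 mm above the origin; lugs 17 mm high reach 68 mm in y. Along x it spans -145 (screw bar) to +74 mm.
- work: The work: aluminium block 50 (x, between the jaws) x 90 (y) x 32 mm high, 0.4 kg. Origin mid underside, axes as the vise. Begins 3 to 6 mm too high at its origin, rocked 0.03 rad, +y end higher. Seated, its underside is 48 mm and its top 80 mm above the vise's origin.
- parallel_near: Steel parallel at the moving jaw: bar 8 mm (x) by 150 mm (y) by 18 mm high standing on the vise bed under the block's edge, -20 mm from the vise's middle in vise x, its ends sticking out about 25 mm beyond the jaws. Origin in the middle of its underside, axes along the vise's. Free, it slides lengthwise under about 1 N, half pinched under 2 to 4 N, well pinched it stands 5 N on its end.
- parallel_far: Steel parallel at the fixed jaw: bar 8 mm (x) by 150 mm (y) by 18 mm high standing on the vise bed under the block's edge, 20 mm from the vise's middle in vise x, its ends sticking out about 25 mm beyond the jaws. Origin in the middle of its underside, axes along the vise's. Free, it slides lengthwise under about 1 N, half pinched under 2 to 4 N, well pinched it stands 5 N on its end.
- drift: Brass drift: plain round bar, 28 mm diameter, 112 mm high, 0.45 kg, standing upright on the bench, beside the vise board. Origin in the middle of its underside, z along the bar.
- oiler: Bystander: white plastic oil bottle, 42 mm diameter, 115 mm high, upright. Origin on its underside.
- paste_can: Bystander: short round can, 64 mm diameter, 55 mm high, upright. Origin on its underside.
- spare_block: Bystander: second aluminium block 50 x 90 x 32 mm, lying on the bench beyond the vise; not part of the job. Origin on its underside.
- spare_parallel: Bystander: spare steel parallel 150 x 8 x 26 mm on the bench beyond the vise; not part of the job. Origin on its underside.
- spanner: Bystander: open-ended spanner lying on the bench. Origin on its underside.
- screwdriver: Bystander: screwdriver with black handle lying on the bench. Origin on its underside.
- carton: Bystander: blue stock carton 70 x 110 x 50 mm. Origin on its underside.
- vise_bed (a point): The middle of the vise's flat bed between the jaws, 30 mm above the vise's origin, on which the parallels stand; axes as the vise. The jaw faces are 25 mm either side in x, already nipped lightly on the block and to be left so.
- work_top (a point): Middle of the block's top face, where it can be tapped; 32 mm above its origin. Jaw friction lets it slide only under a push of 9 to 15 N, until it goes solid on the parallels; 25 to 30 N there leaves it pinched. If one parallel is still loose, tap over that side (8 to 10 mm off the middle). Over 45 N is a hard blow.
Mind the look-alikes: they are no part of the job. What is shaped like the parallel_far but green, orange or turquoise is not meant.

How it is judged:
By the outcome, as a careful person would: the job done as asked, in the order asked, and still so for the second after the job is handed in, with the robot touching nothing.
It also fails if it takes over 72 s, if anything falls off the work surface, if the arm or the gripper's body presses on something with over 40 N, if the wrist force passes 120 N, or if a joint passes its speed limit or range.

## Working session

There is one attempt and no reset: what is moved stays moved. The work goes in short steps, Python scripts to look and compute and a shell command to move; the robot and the scene stay as the last step left them, time stands still between calls to the robot, and variables do not carry over. Pictures are saved under pics/ and viewed, at most 10 in all, crops included, and the job is handed in when it is done.

```bash
ls; mkdir -p pics; python3 - <<'E'
from cell import robot
import cv2,numpy as np
np.set_printoptions(precision=4,suppress=True)
for n in("scene","top"):
    im=robot.camera(n); cv2.imwrite(f"pics/{n}0.png",cv2.resize(im[:,:,::-1],(800,600),interpolation=cv2.INTER_CUBIC)); cv2.imwrite(f"{n}0raw.png",im[:,:,::-1])
    print(robot.camera_info(n))
s=robot.get_state();print(s)
E
```

```text
pics
{'fov_y': 43.649838742972335, 'cx': 260.46551023203864, 'cy': 206.6258082791908, 'view': array([[-0.4233,  0.906 ,  0.0008,  0.246 ],
       [ 0.6645,  0.3111, -0.6795, -0.3011],
       [-0.6159, -0.2871, -0.7337,  1.5085],
       [ 0.    ,  0.    ,  0.    ,  1.    ]])}
{'fov_y': 42.075607513895264, 'cx': 256.398291193836, 'cy': 197.65198670942866, 'view': array([[ 0.0246, -0.9997,  0.0076, -0.0403],
       [-0.9947, -0.0252, -0.0997,  0.547 ],
       [ 0.0999, -0.0051, -0.995 ,  1.4534],
       [ 0.    ,  0.    ,  0.    ,  1.    ]])}
{'clock': 0.1, 'joints': array([-84.4552,  16.4493,  90.4153,   0.0014,  73.2599,  -8.5943]), 'dq': array([ 0.0626, -0.1356, -0.1954,  0.0066, -0.0274,  0.0454]), 'joint_torque': array([  0.0003, -40.7298, -29.3698,  -0.0002,   0.0034,  -0.    ]), 'ee_pos': array([ 0.1649, -0.6539,  0.2301]), 'eef_rot': array([[ 0.9697,  0.2443, -0.0002],
       [ 0.2443, -0.9697,  0.0022],
       [ 0.0003, -0.0021, -1.    ]]), 'contact_force': array([ 0.5826, -0.0512, -0.4673]), 'torque': array([-0.0285, -0.0042, -0.0059]), 'grasp_force': 0.0, 'gripper_width': 0.08564266510798806}
```

View pics/scene0.png

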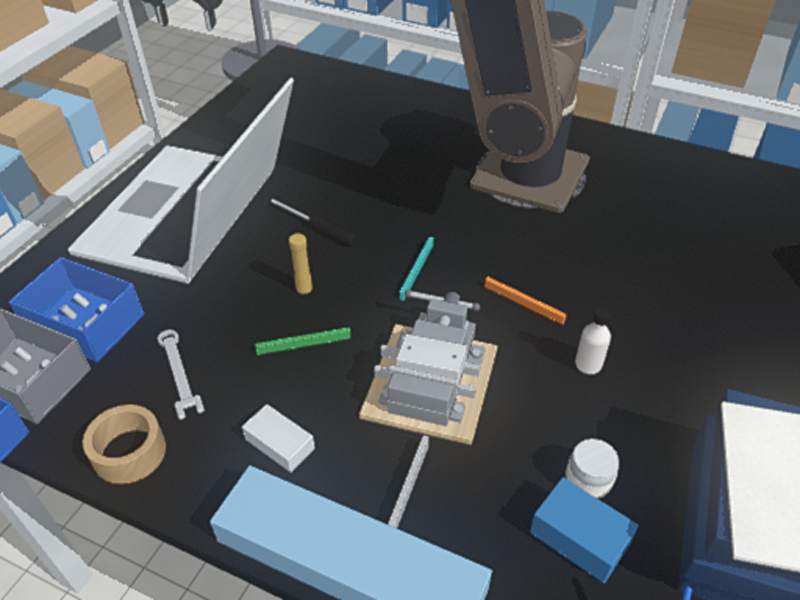

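View pics/top0.png

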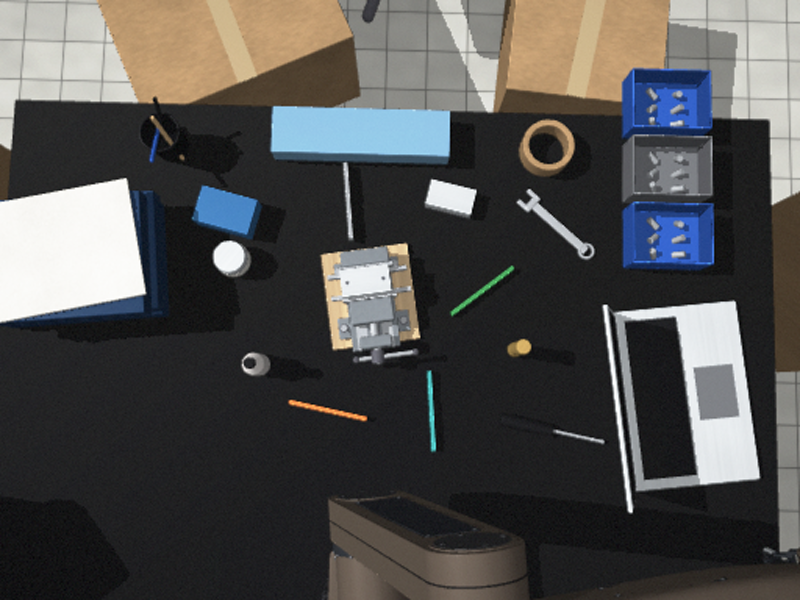

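The scene view shows the vise at about (430,370) and the brass drift at (300,262). In the top view the vise is at (370,295) and the drift at (519,348). The green, orange and turquoise bars and the silver spare parallel at (348,200) in the top view are look-alikes. The two parallels meant are the steel ends sticking out of the vise. Next I enlarge the vise and measure.

```bash
cat > h.py <<'E'
from cell import robot
import cv2,numpy as np
np.set_printoptions(precision=4,suppress=True)
def ray(n,uv):
    i=robot.camera_info(n);f=192/np.tan(np.radians(i['fov_y']/2))
    V=i['view'];R=V[:3,:3];o=-R.T@V[:3,3]
    d=R.T@np.array([(uv[0]-i['cx'])/f,(uv[1]-i['cy'])/f,1]);return o,d
def onz(n,uv,z):
    o,d=ray(n,uv);return o+d*(z-o[2])/d[2]
def proj(n,p):
    i=robot.camera_info(n);f=192/np.tan(np.radians(i['fov_y']/2))
    c=i['view'][:3,:3]@np.array(p)+i['view'][:3,3];return np.array([f*c[0]/c[2]+i['cx'],f*c[1]/c[2]+i['cy']])
def two(a,b):
    o1,d1=ray("scene",a);o2,d2=ray("top",b)
    A=np.c_[d1,-d2];t=np.linalg.lstsq(A,o2-o1,rcond=None)[0]
    p,q=o1+d1*t[0],o2+d2*t[1];return (p+q)/2,np.linalg.norm(p-q)
E
python3 - <<'E'
from h import *
for n in("scene","top"):
    im=cv2.imread(n+"0raw.png");hsv=cv2.cvtColor(im,cv2.COLOR_BGR2HSV)
    m=cv2.inRange(hsv,(12,70,60),(30,255,255))
    k,l,st,c=cv2.connectedComponentsWithStats(m)
    for i in range(1,k):
        if st[i,4]>60 and st[i,4]<9000:
            pts=cv2.findContours((l==i).astype('uint8'),0,2)[0][0]
            print(n,st[i],c[i],cv2.minAreaRect(pts))
            q=cv2.approxPolyDP(cv2.convexHull(pts),4,True)[:,0]
            if st[i,4]>400: print([list(map(int,a)) for a in q],[onz(n,a,.0085)[:2].round(4).tolist() for a in q])
a=cv2.imread("scene0raw.png")[190:290,228:323]
b=cv2.imread("top0raw.png")[150:235,200:275]
cv2.imwrite("pics/sc.png",cv2.resize(a,None,fx=6,fy=6,interpolation=2)[:600])
cv2.imwrite("pics/tc.png",cv2.resize(b,None,fx=7,fy=7,interpolation=2)[:600])
E
```

```text
scene [  0   0  61  32 854] [18.0843 10.3525] ((30.0, 15.5), (31.0, 60.0), 90.0)
[[60, 0], [0, 31], [0, 0]] [[-0.2355, -1.3163], [0.0745, -1.341], [-0.1279, -1.5454]]
scene [ 430    0   66   56 2608] [461.6476  24.8098] ((462.53460693359375, 22.873064041137695), (51.132476806640625, 61.2186393737793), 15.255118370056152)
[[495, 0], [475, 55], [430, 45], [443, 0]] [[-1.0171, 0.3486], [-0.5167, 0.3382], [-0.5198, 0.177], [-0.9235, 0.1493]]
scene [  14   30   77   65 2176] [60.0303 55.3465] ((59.07317352294922, 54.158538818359375), (78.08688354492188, 48.57004165649414), 38.65980911254883)
[[14, 48], [43, 30], [79, 39], [90, 78], [70, 94]] [[0.1489, -1.1974], [-0.0018, -1.1971], [-0.0049, -1.0258], [0.1909, -0.818], [0.2941, -0.8163]]
scene [367  52  28  27 539] [380.1187  64.9907] ((379.6207275390625, 65.0517349243164), (25.33928871154785, 21.991619110107422), 11.888657569885254)
[[370, 52], [394, 57], [389, 78], [367, 73]] [[-0.3768, -0.0096], [-0.3795, 0.078], [-0.238, 0.0969], [-0.2366, 0.0207]]
scene [   0   57   53   67 2072] [24.8325 88.4961] ((23.56182289123535, 84.6568450927734
[... 2290 characters left out ...]
6070785522461)
[[259, 155], [268, 216], [256, 218], [247, 157]] [[0.6798, -0.0314], [0.4954, -0.0628], [0.4885, -0.027], [0.6727, 0.0048]]
top [205 161  20  64 530] [213.3245 192.1925] ((214.7128143310547, 192.4598846435547), (62.38680648803711, 12.792730331420898), 82.69424438476562)
[[221, 223], [212, 221], [207, 162], [217, 161]] [[0.4709, 0.0771], [0.4762, 0.1042], [0.6543, 0.1253], [0.6581, 0.0952]]
top [324 217  16  12 137] [331.8905 222.2263] ((331.6412048339844, 222.13528442382812), (9.870336532592773, 15.293599128723145), 77.47119140625)
top [185 256  49  14 125] [208.792 262.144] ((208.97647094726562, 262.10589599609375), (49.46014404296875, 3.4708871841430664), 12.528807640075684)
```

View pics/sc.png

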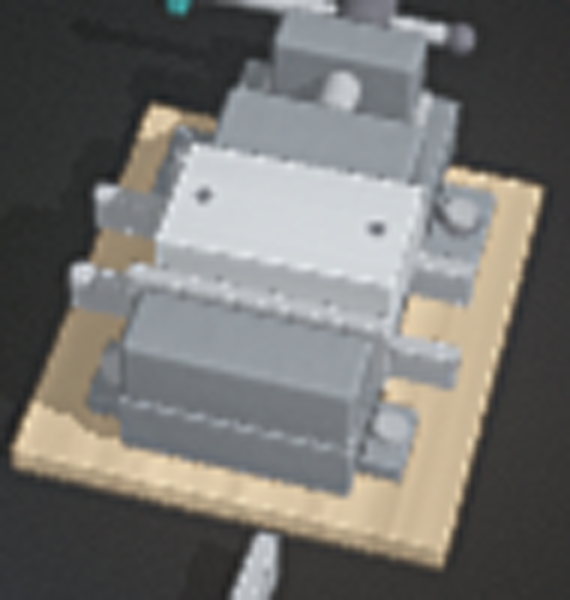

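View pics/tc.png

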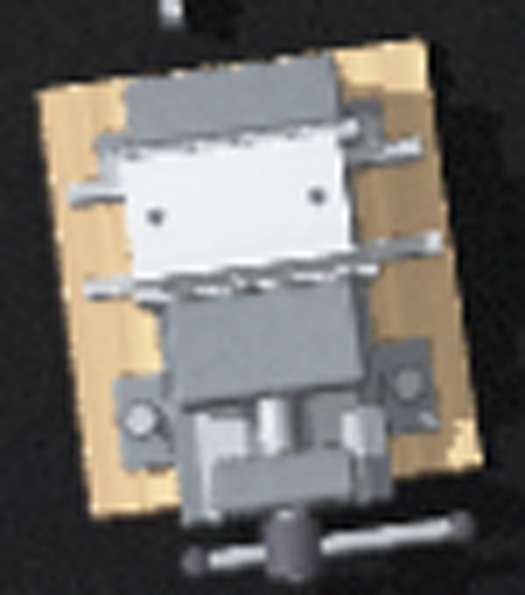

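The crops show the block bright in the vise. Its top holes are at tc (155,217) and (317,196). The parallel ends are at tc (80,193) and (420,150) for the fixed jaw, and (90,290) and (440,240) for the moving jaw.

```bash
python3 - <<'E'
from h import *
S=lambda u,v:((u+.5)/6-.5+228,(v+.5)/6-.5+190)
T=lambda u,v:((u+.5)/7-.5+200,(v+.5)/7-.5+150)
B=[onz("top",T(*c),.0085) for c in[(37,92),(425,40),(482,466),(92,518)]]
print("board",np.array(B),[np.linalg.norm(B[i]-B[i-1]) for i in range(4)])
x=(B[0]+B[1]-B[2]-B[3]);y=(B[0]+B[3]-B[1]-B[2]);print("ctr",sum(B)/4,"yaw",np.degrees([np.arctan2(x[1],x[0]),np.arctan2(-y[0],y[1])]))
for a,b in[((376,229),(155,217)),((203,195),(317,196)),((160,235),(352,268)),((188,145),(343,130))]:print("blk",two(S(*a),T(*b)))
for a in[(425,190)]:pass
# parallels: top z ~ .0085+.048
for c in[(72,195),(422,148),(86,290),(441,241)]:print("par",onz("top",T(*c),.0565))
# drift
print("drift top",onz("top",(331.9-.5,221.5),.112))
im=cv2.imread("scene0raw.png")[140:200,170:215];b=cv2.imread("top0raw.png")[205:240,310:355]
o=np.hstack([cv2.resize(im,(400,533),interpolation=2),cv2.resize(b,(400,311),interpolation=2)[:311].__class__((0,)) if 0 else cv2.copyMakeBorder(cv2.resize(b,(400,311),interpolation=2),0,222,0,0,0)])
cv2.imwrite("pics/dr.png",o)
E
```

```text
board [[ 0.6519  0.1317  0.0085]
 [ 0.679  -0.0353  0.0085]
 [ 0.495  -0.0641  0.0085]
 [ 0.4686  0.1018  0.0085]] [np.float64(0.18570317708642053), np.float64(0.16919935212937812), np.float64(0.1862542279328336), np.float64(0.16800811413405634)]
ctr [0.5736 0.0335 0.0085] yaw [9.0696 9.1293]
blk (array([0.5868, 0.074 , 0.0962]), np.float64(0.0015753443601557269))
blk (array([0.5973, 0.0088, 0.0943]), np.float64(0.0017996825437029604))
blk (array([ 0.5774, -0.0117,  0.0391]), np.float64(0.011272262623805955))
blk (array([0.6152, 0.0042, 0.1386]), np.float64(0.014333324619189118))
par [0.6007 0.1107 0.0565]
par [ 0.6243 -0.0347  0.0565]
par [0.5611 0.1036 0.0565]
par [ 0.5854 -0.0435  0.0565]
drift top [ 0.4779 -0.2368  0.112 ]
```

View pics/dr.png

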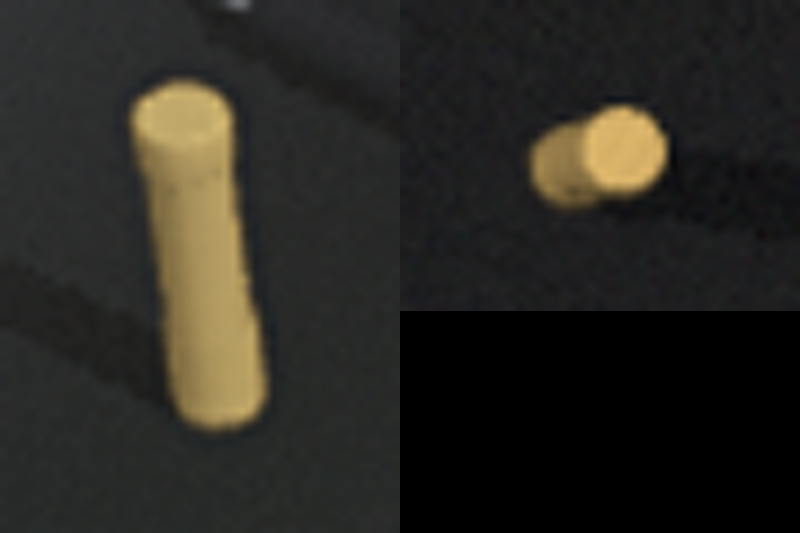

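The drift stands upright, with its top ellipse at dr (182,118) and its top circle at dr (623,150). The open laptop may lie on my path, so I measure its height as well.

```bash
cat >> h.py <<'E'
VY=np.array([-.158,.9874,0]);VX=np.array([.9874,.158,0])
def go(p,yaw=99.1):
    s=robot.get_state();R=s['eef_rot'];dp=R.T@(np.array(p)-s['ee_pos'])*1000
    cur=np.degrees(np.arctan2(R[1,0],R[0,0]))
    return dp.round(1).tolist(),"yaw",round(-np.radians((yaw-cur+180)%360-180),3),"clk",s['clock']
E
python3 - <<'E'
from h import *
k=.64
for a,b in[((293,80),(604,305)),((188,281),(631,511)),((192,183),(631,511)),((207,182),(631,511)),((293,80),(631,511)),((205,182),(604,305)),((188,281),(604,305))]:
    print(two((a[0]*k,a[1]*k),(b[0]*k,b[1]*k)))
print("drift top",two((190.0,152.8),(334.6,221.4)),onz("top",(334.6,221.4),.112),onz("scene",(190,152.8),.112))
# base: scene bottom ellipse centre (221,390)/8.889
print(onz("scene",(170+221.5/8.889-.5,140+388/8.889-.5),0), onz("top",(310+173/8.889-.5,205+165/8.889-.5),0))
E
```

```text
(array([ 0.4987, -0.2609,  0.4102]), np.float64(0.10623470234744448))
(array([ 0.182 , -0.6768, -0.407 ]), np.float64(0.20783758686189566))
(array([ 0.2249, -0.5587, -0.046 ]), np.float64(0.1802615253844786))
(array([ 0.2133, -0.5494, -0.051 ]), np.float64(0.1502454257626465))
(array([ 0.2081, -0.4032,  0.2151]), np.float64(0.007121491335944048))
(array([ 0.5397, -0.355 ,  0.2301]), np.float64(0.009367510977567436))
(array([ 0.5654, -0.4145,  0.0237]), np.float64(0.00013598668550382907))
drift top (array([ 0.4779, -0.2448,  0.111 ]), np.float64(0.002264327471857368)) [ 0.4784 -0.2457  0.112 ] [ 0.4785 -0.243   0.112 ]
[ 0.4735 -0.2461  0.    ] [ 0.4793 -0.247   0.    ]
```

```bash
python3 - <<'E'
from h import *
print(go([.478,-.245,.36]),go([.478,-.245,.15]))
E
```

```text
([403.6, -320.3, -129.1], 'yaw', np.float64(-1.483), 'clk', 0.1) ([403.5, -319.9, 80.9], 'yaw', np.float64(-1.483), 'clk', 0.1)
```

```bash
python3 -m handwheel '[{"dp":[0,0,-40],"yaw":0},{"dp":[0,0,-80],"yaw":0},{"dp":[0,0,-120],"yaw":-0.1},{"dp":[30,-24,-130],"yaw":-0.2},{"dp":[60,-48,-130],"yaw":-0.32},{"dp":[91,-72,-130],"yaw":-0.44},{"dp":[122,-97,-130],"yaw":-0.56},{"dp":[153,-121,-130],"yaw":-0.68},{"dp":[184,-146,-130],"yaw":-0.8},{"dp":[215,-170,-130],"yaw":-0.92},{"dp":[246,-195,-130],"yaw":-1.04},{"dp":[277,-220,-130],"yaw":-1.16},{"dp":[308,-244,-130],"yaw":-1.28},{"dp":[339,-269,-130],"yaw":-1.4},{"dp":[370,-294,-130],"yaw":-1.483},{"dp":[395,-314,-130],"yaw":-1.483},{"dp":[403.5,-320,-110],"yaw":-1.483},{"dp":[403.5,-320,-75],"yaw":-1.483},{"dp":[403.5,-320,-45],"yaw":-1.483},{"dp":[403.5,-320,-45],"yaw":-1.483}]' 0; python3 - <<'E'
from h import *
print(go([.478,-.245,.15]),robot.get_state()['ee_pos'])
im=robot.camera("scene");cv2.imwrite("pics/s1.png",cv2.resize(im[80:220,130:300,::-1],None,fx=4,fy=4,interpolation=2))
E
```

```text
clock: 1.77
ee_pos: [0.4751, -0.2427, 0.2682]
eef_rot: [[-0.159, 0.987, -0.011], [0.987, 0.159, 0.009], [0.01, -0.01, -1.0]]
contact_force: [-0.7, 0.7, -1.8]
gripper_width: 0.0856
grasp_force: 0.0
([-4.0, 3.6, 118.1], 'yaw', np.float64(0.001), 'clk', 1.7667) [ 0.4751 -0.2427  0.2682]
```

View pics/s1.png

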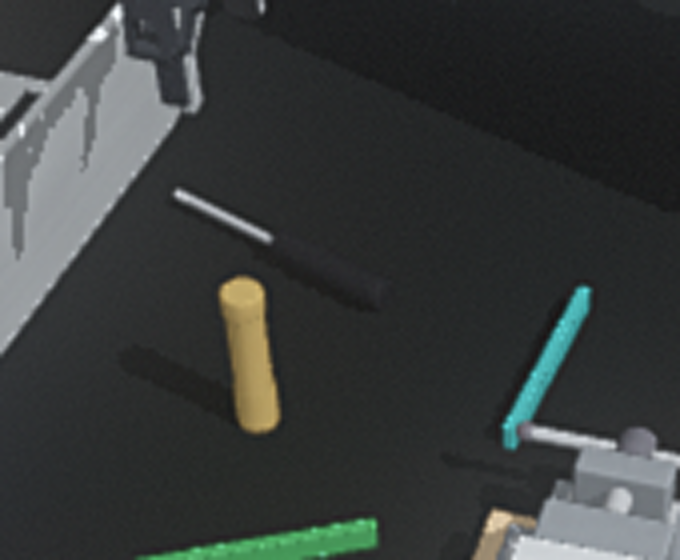

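The gripper hangs above the drift, with nothing between the two and the drift upright at crop (250,355). Next it descends and grips.

```bash
python3 -m handwheel '[{"dp":[-4,3.6,20],"yaw":0},{"dp":[-4,3.6,50],"yaw":0},{"dp":[-4,3.6,80],"yaw":0},{"dp":[-4,3.6,110],"yaw":0},{"dp":[-4,3.6,140],"yaw":0},{"dp":[-4,3.6,165],"yaw":0},{"dp":[-4,3.6,182],"yaw":0},{"dp":[-4,3.6,195],"yaw":0},{"dp":[-4,3.6,198],"yaw":0},{"dp":[-4,3.6,198],"yaw":0},{"dp":[-4,3.6,198],"yaw":0}]' 0; python3 -c "
from h import *
print(go([.478,-.245,.07]))"
```

```text
clock: 2.73
ee_pos: [0.4835, -0.2503, 0.0804]
eef_rot: [[-0.158, 0.987, 0.003], [0.987, 0.158, -0.002], [-0.002, 0.002, -1.0]]
contact_force: [0.1, -0.5, 0.3]
gripper_width: 0.0857
grasp_force: 0.0
([6.1, -4.6, 10.4], 'yaw', np.float64(-0.0), 'clk', 2.7333)
```

```bash
python3 -m handwheel '[{"dp":[5,-4,5],"yaw":0},{"dp":[5,-4,9],"yaw":0},{"dp":[5,-4,9],"yaw":0},{"dp":[5,-4,9],"yaw":0}]' 0; python3 -c "
from h import *
print(go([.478,-.245,.07]))"
```

```text
clock: 3.07
ee_pos: [0.4774, -0.2446, 0.0694]
eef_rot: [[-0.158, 0.987, 0.0], [0.987, 0.158, 0.0], [-0.0, 0.0, -1.0]]
contact_force: [-0.3, 0.3, 0.0]
gripper_width: 0.0856
grasp_force: 0.0
([-0.5, 0.6, -0.6], 'yaw', np.float64(0.0), 'clk', 3.0667)
```

```bash
python3 -m handwheel '[{"dp":[0,0,0],"yaw":0},{"dp":[0,0,0],"yaw":0},{"dp":[0,0,0],"yaw":0},{"dp":[0,0,0],"yaw":0},{"dp":[0,0,0],"yaw":0},{"dp":[0,0,0],"yaw":0},{"dp":[0,0,0],"yaw":0},{"dp":[0,0,0],"yaw":0}]' 1 100; python3 -c "
from h import *
print(go([.478,-.245,.07]))"
```

```text
clock: 3.73
ee_pos: [0.4779, -0.245, 0.0697]
eef_rot: [[-0.158, 0.987, 0.001], [0.987, 0.158, -0.001], [-0.001, 0.001, -1.0]]
contact_force: [1.9, -0.8, 1.8]
gripper_width: 0.0265
grasp_force: 98.0
([-0.0, 0.0, -0.3], 'yaw', np.float64(0.0), 'clk', 3.7333)
```

```bash
python3 -c "
from h import *
print(go([.592,.041,.23]))"
```

```text
([264.2, 158.0, -160.3], 'yaw', np.float64(0.0), 'clk', 3.7333)
```

```bash
python3 -m handwheel '[{"dp":[0,0,-15],"yaw":0},{"dp":[0,0,-45],"yaw":0},{"dp":[0,0,-80],"yaw":0},{"dp":[10,6,-115],"yaw":0},{"dp":[30,18,-145],"yaw":0},{"dp":[60,36,-160],"yaw":0},{"dp":[92,55,-160],"yaw":0},{"dp":[124,74,-160],"yaw":0},{"dp":[156,93,-160],"yaw":0},{"dp":[188,112,-160],"yaw":0},{"dp":[216,129,-160],"yaw":0},{"dp":[238,142,-160],"yaw":0},{"dp":[254,152,-160],"yaw":0},{"dp":[262,157,-160],"yaw":0},{"dp":[264,158,-160],"yaw":0},{"dp":[264,158,-160],"yaw":0},{"dp":[264,158,-160],"yaw":0},{"dp":[264,158,-160],"yaw":0}]'; python3 - <<'E'
from h import *
print(go([.592,.041,.18]))
t=cv2.imread("top0raw.png")
a=robot.camera("scene")[140:290,190:340,::-1];b=robot.camera("top")[130:250,190:290,::-1]
cv2.imwrite("pics/s2.png",np.hstack([cv2.resize(a,(400,400),interpolation=2),cv2.resize(b,(333,400),interpolation=2)]))
E
```

```text
clock: 5.23
ee_pos: [0.5912, 0.0397, 0.229]
eef_rot: [[-0.157, 0.988, -0.001], [0.988, 0.157, -0.0], [-0.0, -0.001, -1.0]]
contact_force: [0.4, -0.5, -3.4]
gripper_width: 0.0264
grasp_force: 99.1
([1.2, 1.0, 49.0], 'yaw', np.float64(-0.001), 'clk', 5.2333)
```

View pics/s2.png

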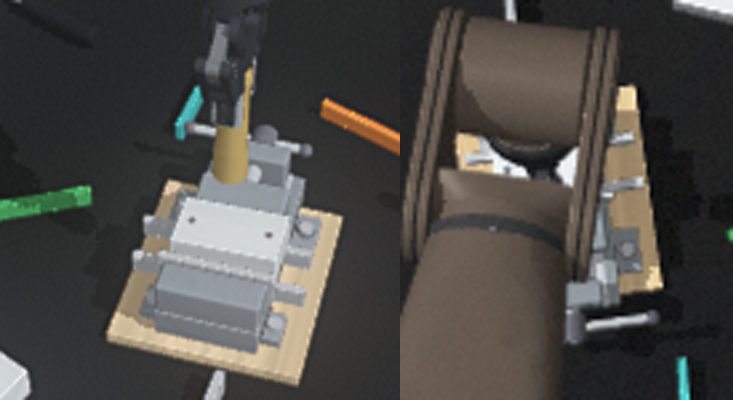

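The drift hangs vertical over the block, at left (232,150), and the top view is blocked by the arm. Next I lower it towards contact.

```bash
python3 -m handwheel '[{"dp":[0,0,12],"yaw":0},{"dp":[0,0,28],"yaw":0},{"dp":[0,0,42],"yaw":0},{"dp":[0,0,52],"yaw":0},{"dp":[0,0,57],"yaw":0},{"dp":[0,0,57],"yaw":0},{"dp":[0,0,57],"yaw":0},{"dp":[0,0,57],"yaw":0}]'; python3 -c "
from h import *
print(go([.592,.041,.166]))"
```

```text
clock: 6.0
ee_pos: [0.5924, 0.0408, 0.1734]
eef_rot: [[-0.158, 0.987, 0.002], [0.987, 0.158, -0.0], [-0.001, 0.002, -1.0]]
contact_force: [-0.1, 0.4, -3.0]
gripper_width: 0.0262
grasp_force: 99.1
([0.2, -0.4, 7.4], 'yaw', np.float64(0.0), 'clk', 6.0)
```

```bash
python3 -m handwheel '[{"dp":[0,0,1],"yaw":0},{"dp":[0,0,2],"yaw":0},{"dp":[0,0,3],"yaw":0},{"dp":[0,0,4],"yaw":0},{"dp":[0,0,4],"yaw":0},{"dp":[0,0,4],"yaw":0}]'
```

```text
clock: 6.5
ee_pos: [0.5916, 0.041, 0.1682]
eef_rot: [[-0.158, 0.987, -0.0], [0.987, 0.158, -0.0], [0.0, -0.0, -1.0]]
contact_force: [0.1, -0.3, -4.8]
gripper_width: 0.0261
grasp_force: 99.1
```

```bash
python3 -m handwheel '[{"dp":[0,0,0.7],"yaw":0},{"dp":[0,0,1.4],"yaw":0},{"dp":[0,0,2],"yaw":0},{"dp":[0,0,2],"yaw":0},{"dp":[0,0,2],"yaw":0}]'
```

```text
clock: 6.92
ee_pos: [0.5916, 0.041, 0.1662]
eef_rot: [[-0.158, 0.987, -0.0], [0.987, 0.158, 0.0], [0.0, -0.0, -1.0]]
contact_force: [1.0, -0.2, -3.8]
gripper_width: 0.026
grasp_force: 99.1
```

```bash
python3 -m handwheel '[{"dp":[0,0,0.7],"yaw":0},{"dp":[0,0,1.4],"yaw":0},{"dp":[0,0,2],"yaw":0},{"dp":[0,0,2],"yaw":0},{"dp":[0,0,2],"yaw":0}]'
```

```text
clock: 7.33
ee_pos: [0.5917, 0.041, 0.1643]
eef_rot: [[-0.158, 0.987, -0.0], [0.987, 0.158, 0.0], [0.0, -0.0, -1.0]]
contact_force: [-0.3, -0.6, -4.0]
gripper_width: 0.0261
grasp_force: 99.1
```

```bash
python3 -m handwheel '[{"dp":[0,0,0.7],"yaw":0},{"dp":[0,0,1.4],"yaw":0},{"dp":[0,0,2.1],"yaw":0},{"dp":[0,0,2.5],"yaw":0},{"dp":[0,0,2.5],"yaw":0}]'
```

```text
clock: 7.75
ee_pos: [0.5924, 0.0409, 0.164]
eef_rot: [[-0.158, 0.987, 0.002], [0.987, 0.158, -0.0], [-0.001, 0.002, -1.0]]
contact_force: [-2.2, -0.1, 5.8]
gripper_width: 0.026
grasp_force: 99.8
```

```bash
python3 -m handwheel '[{"dp":[0,0,0.5],"yaw":0},{"dp":[0,0,1],"yaw":0},{"dp":[0,0,1.5],"yaw":0},{"dp":[0,0,1.5],"yaw":0},{"dp":[0,0,1.5],"yaw":0}]'
```

```text
clock: 8.17
ee_pos: [0.5928, 0.0408, 0.1638]
eef_rot: [[-0.158, 0.987, 0.003], [0.987, 0.158, -0.0], [-0.001, 0.003, -1.0]]
contact_force: [-3.8, -0.1, 9.1]
gripper_width: 0.026
grasp_force: 100.1
```

```bash
python3 -m handwheel '[{"dp":[0,0,0.5],"yaw":0},{"dp":[0,0,1],"yaw":0},{"dp":[0,0,1.5],"yaw":0},{"dp":[0,0,2],"yaw":0},{"dp":[0,0,2],"yaw":0}]'
```

```text
clock: 8.58
ee_pos: [0.5928, 0.0409, 0.1617]
eef_rot: [[-0.158, 0.987, 0.003], [0.987, 0.158, -0.0], [-0.001, 0.003, -1.0]]
contact_force: [-4.4, 0.0, 9.1]
gripper_width: 0.0262
grasp_force: 100.1
```

```bash
python3 -m handwheel '[{"dp":[0,0,0.5],"yaw":0},{"dp":[0,0,1],"yaw":0},{"dp":[0,0,1.5],"yaw":0},{"dp":[0,0,2],"yaw":0},{"dp":[0,0,2],"yaw":0}]'
```

```text
clock: 9.0
ee_pos: [0.5928, 0.0413, 0.1604]
eef_rot: [[-0.158, 0.987, 0.003], [0.987, 0.158, 0.001], [0.0, 0.003, -1.0]]
contact_force: [-4.5, 1.1, 10.5]
gripper_width: 0.0261
grasp_force: 100.4
```

```bash
python3 -m handwheel '[{"dp":[0,0,0.5],"yaw":0},{"dp":[0,0,1],"yaw":0},{"dp":[0,0,1.5],"yaw":0},{"dp":[0,0,1.5],"yaw":0},{"dp":[0,0,1.5],"yaw":0}]'
```

```text
clock: 9.42
ee_pos: [0.5933, 0.0413, 0.1603]
eef_rot: [[-0.158, 0.987, 0.004], [0.987, 0.158, 0.0], [-0.0, 0.004, -1.0]]
contact_force: [-6.3, 0.6, 14.3]
gripper_width: 0.0263
grasp_force: 100.8
```

```bash
python3 -m handwheel '[{"dp":[0,0,0.5],"yaw":0},{"dp":[0,0,1],"yaw":0},{"dp":[0,0,1.5],"yaw":0},{"dp":[0,0,1.5],"yaw":0},{"dp":[0,0,1.5],"yaw":0}]'
```

```text
clock: 9.83
ee_pos: [0.5938, 0.0412, 0.1602]
eef_rot: [[-0.159, 0.987, 0.005], [0.987, 0.159, 0.0], [-0.001, 0.005, -1.0]]
contact_force: [-6.3, 1.2, 18.6]
gripper_width: 0.0262
grasp_force: 101.4
```

```bash
python3 -m handwheel '[{"dp":[0,0,0.5],"yaw":0},{"dp":[0,0,1],"yaw":0},{"dp":[0,0,1.5],"yaw":0},{"dp":[0,0,1.5],"yaw":0},{"dp":[0,0,1.5],"yaw":0},{"dp":[0,0,1.5],"yaw":0}]'; python3 - <<'E'
from h import *
a=robot.camera("scene")
cv2.imwrite("s3raw.png",a[:,:,::-1])
a0=cv2.imread("scene0raw.png")[190:290,228:323];b=a[190:290,228:323,::-1]
cv2.imwrite("pics/s3.png",np.hstack([cv2.resize(x,(399,420),interpolation=2) for x in(a0,b)]))
E
```

```text
clock: 10.33
ee_pos: [0.5939, 0.0412, 0.1602]
eef_rot: [[-0.159, 0.987, 0.005], [0.987, 0.159, -0.0], [-0.001, 0.005, -1.0]]
contact_force: [-8.6, 1.5, 24.5]
gripper_width: 0.0263
grasp_force: 101.8
```

View pics/s3.png

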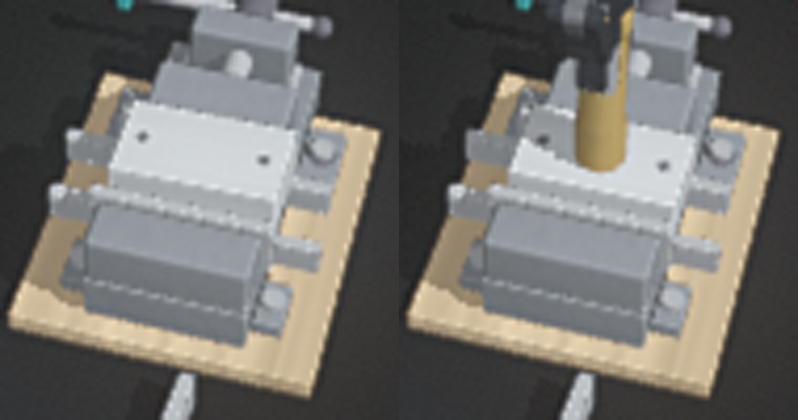

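The drift stands on the block. Its right (+y) hole has dropped from (263,159) to (263,166) in the crop and the left one from (142,136) to (142,140), so the block came down and levelled. Push was about 28 N. Next I lift off and carry the drift back.

```bash
python3 -m handwheel '[{"dp":[0,0,-3],"yaw":0},{"dp":[0,0,-7],"yaw":0},{"dp":[0,0,-15],"yaw":0},{"dp":[0,0,-30],"yaw":0},{"dp":[0,0,-55],"yaw":0},{"dp":[0,0,-75],"yaw":0},{"dp":[0,0,-80],"yaw":0},{"dp":[0,0,-80],"yaw":0},{"dp":[0,0,-80],"yaw":0}]'; python3 - <<'E'
from h import *
print(go([.478,-.245,.23]),go([.478,-.245,.075]))
E
```

```text
clock: 11.13
ee_pos: [0.591, 0.041, 0.2303]
eef_rot: [[-0.158, 0.987, -0.002], [0.987, 0.158, 0.0], [0.001, -0.002, -1.0]]
contact_force: [0.3, -0.8, -5.6]
gripper_width: 0.026
grasp_force: 98.9
([-264.5, -156.9, 0.4], 'yaw', np.float64(0.0), 'clk', 11.1333) ([-264.5, -156.6, 155.4], 'yaw', np.float64(0.0), 'clk', 11.1333)
```

```bash
python3 -m handwheel '[{"dp":[-10,-6,0],"yaw":0},{"dp":[-30,-18,0],"yaw":0},{"dp":[-60,-36,0],"yaw":0},{"dp":[-92,-55,0],"yaw":0},{"dp":[-124,-74,0],"yaw":0},{"dp":[-156,-93,0],"yaw":0},{"dp":[-188,-112,0],"yaw":0},{"dp":[-216,-128,10],"yaw":0},{"dp":[-238,-141,30],"yaw":0},{"dp":[-254,-151,55],"yaw":0},{"dp":[-262,-156,85],"yaw":0},{"dp":[-264.5,-157,110],"yaw":0},{"dp":[-264.5,-157,130],"yaw":0},{"dp":[-264.5,-157,142],"yaw":0},{"dp":[-264.5,-157,147],"yaw":0},{"dp":[-264.5,-157,150],"yaw":0},{"dp":[-264.5,-157,150],"yaw":0},{"dp":[-264.5,-157,150],"yaw":0}]'; python3 - <<'E'
from h import *
print(go([.478,-.245,.07]))
E
```

```text
clock: 12.63
ee_pos: [0.4794, -0.2455, 0.0831]
eef_rot: [[-0.159, 0.987, 0.002], [0.987, 0.159, -0.001], [-0.002, 0.002, -1.0]]
contact_force: [-0.8, -0.8, -5.3]
gripper_width: 0.0259
grasp_force: 99.0
([0.8, -1.3, 13.1], 'yaw', np.float64(0.001), 'clk', 12.6333)
```

```bash
python3 -m handwheel '[{"dp":[0,0,3],"yaw":0},{"dp":[0,0,6],"yaw":0},{"dp":[0,0,8],"yaw":0},{"dp":[0,0,8],"yaw":0},{"dp":[0,0,8],"yaw":0}]'
```

```text
clock: 13.05
ee_pos: [0.4785, -0.2449, 0.0738]
eef_rot: [[-0.159, 0.987, -0.0], [0.987, 0.159, 0.0], [0.0, -0.0, -1.0]]
contact_force: [1.3, -0.9, -3.8]
gripper_width: 0.0264
grasp_force: 99.0
```

```bash
python3 -m handwheel '[{"dp":[0,0,0.5],"yaw":0},{"dp":[0,0,1],"yaw":0},{"dp":[0,0,1.5],"yaw":0},{"dp":[0,0,1.5],"yaw":0},{"dp":[0,0,1.5],"yaw":0}]'
```

```text
clock: 13.47
ee_pos: [0.4785, -0.2451, 0.0723]
eef_rot: [[-0.158, 0.987, -0.0], [0.987, 0.158, 0.0], [0.0, -0.0, -1.0]]
contact_force: [0.0, 0.0, -4.4]
gripper_width: 0.026
grasp_force: 99.0
```

```bash
python3 -m handwheel '[{"dp":[0,0,0.5],"yaw":0},{"dp":[0,0,1],"yaw":0},{"dp":[0,0,1.5],"yaw":0},{"dp":[0,0,2],"yaw":0},{"dp":[0,0,2],"yaw":0},{"dp":[0,0,2],"yaw":0}]'
```

```text
clock: 13.97
ee_pos: [0.4785, -0.245, 0.0703]
eef_rot: [[-0.158, 0.987, -0.0], [0.987, 0.158, 0.0], [0.0, -0.0, -1.0]]
contact_force: [-0.1, 0.3, -4.0]
gripper_width: 0.0257
grasp_force: 99.0
```

```bash
python3 -m handwheel '[{"dp":[0,0,0.4],"yaw":0},{"dp":[0,0,0.8],"yaw":0},{"dp":[0,0,0.8],"yaw":0},{"dp":[0,0,0.8],"yaw":0}]'
```

```text
clock: 14.3
ee_pos: [0.4786, -0.2451, 0.0698]
eef_rot: [[-0.158, 0.987, 0.0], [0.987, 0.158, -0.0], [-0.0, 0.0, -1.0]]
contact_force: [-0.1, 0.9, -2.7]
gripper_width: 0.0262
grasp_force: 99.0
```

```bash
python3 -m handwheel '[{"dp":[0,0,0.4],"yaw":0},{"dp":[0,0,0.6],"yaw":0},{"dp":[0,0,0.6],"yaw":0}]' && python3 -m handwheel '[{"dp":[0,0,0],"yaw":0},{"dp":[0,0,0],"yaw":0},{"dp":[0,0,0],"yaw":0},{"dp":[0,0,0],"yaw":0},{"dp":[0,0,0],"yaw":0},{"dp":[0,0,0],"yaw":0},{"dp":[0,0,0],"yaw":0},{"dp":[0,0,-10],"yaw":0},{"dp":[0,0,-25],"yaw":0},{"dp":[0,0,-45],"yaw":0},{"dp":[0,0,-70],"yaw":0},{"dp":[0,0,-90],"yaw":0},{"dp":[0,0,-100],"yaw":0},{"dp":[0,0,-100],"yaw":0},{"dp":[0,0,-100],"yaw":0}]' 0; python3 - <<'E'
from h import *
# candidate push-start: parallel_near -y end (0.5854,-0.0435)
for nm,e in(("near",[.5854,-.0435]),("far",[.6243,-.0347])):
    e=np.array(e+[0]); s=e-VY*.035; print(nm,s,go([s[0],s[1],.17]))
a=robot.camera("scene");cv2.imwrite("s4raw.png",a[:,:,::-1])
t=robot.camera("top");cv2.imwrite("t4raw.png",t[:,:,::-1])
cv2.imwrite("pics/s4.png",np.hstack([cv2.resize(a[130:290,170:330,::-1],(400,400),interpolation=2),cv2.resize(t[140:240,190:290,::-1],(400,400),interpolation=2)]))
E
```

```text
clock: 14.55
ee_pos: [0.4787, -0.2453, 0.0697]
eef_rot: [[-0.158, 0.987, -0.0], [0.987, 0.158, -0.0], [-0.0, -0.0, -1.0]]
contact_force: [-1.7, 0.4, 1.9]
gripper_width: 0.0261
grasp_force: 99.3
clock: 15.8
ee_pos: [0.4786, -0.2451, 0.1692]
eef_rot: [[-0.158, 0.987, 0.001], [0.987, 0.158, -0.001], [-0.001, 0.001, -1.0]]
contact_force: [0.7, 0.6, -0.4]
gripper_width: 0.0855
grasp_force: 0.0
near [ 0.5909 -0.0781  0.    ] ([147.1, 137.3, -0.8], 'yaw', np.float64(0.0), 'clk', 15.8)
far [ 0.6298 -0.0693  0.    ] ([149.7, 177.2, -0.7], 'yaw', np.float64(0.0), 'clk', 15.8)
```

View pics/s4.png

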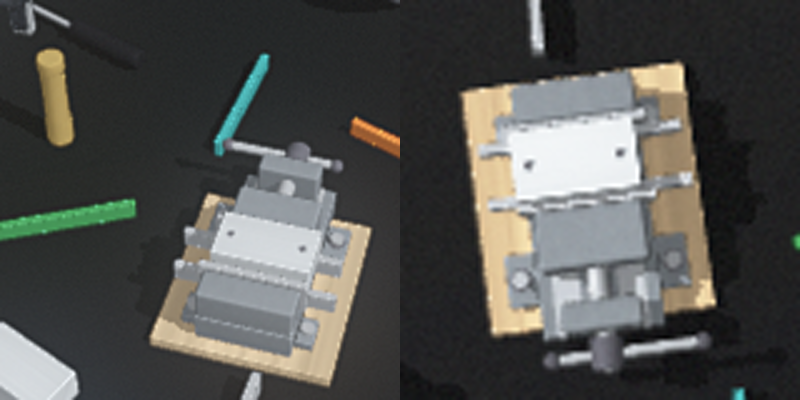

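The drift stands upright at left (57,98), and the block sits level with both parallels in place. Next I shut the fingers and go to the -y end of the near parallel, at right (688,178).

```bash
python3 -m handwheel '[{"dp":[12,11,-2],"yaw":0},{"dp":[32,30,-4],"yaw":0},{"dp":[58,54,-4],"yaw":0},{"dp":[85,79,-4],"yaw":0},{"dp":[110,103,-4],"yaw":0},{"dp":[130,122,0],"yaw":0},{"dp":[142,133,10],"yaw":0},{"dp":[147,137.3,30],"yaw":0},{"dp":[147,137.3,60],"yaw":0},{"dp":[147,137.3,90],"yaw":0},{"dp":[147,137.3,110],"yaw":0},{"dp":[147,137.3,120],"yaw":0},{"dp":[147,137.3,122],"yaw":0},{"dp":[147,137.3,122],"yaw":0},{"dp":[147,137.3,122],"yaw":0},{"dp":[147,137.3,122],"yaw":0}]' 1 30; python3 - <<'E'
from h import *
e=np.array([.5854,-.0435,0])-VY*.035;e[2]=.046
print(go(e))
E
```

```text
clock: 17.23
ee_pos: [0.5922, -0.0787, 0.0488]
eef_rot: [[-0.158, 0.987, 0.003], [0.987, 0.158, -0.001], [-0.001, 0.003, -1.0]]
contact_force: [-0.3, 0.0, -0.5]
gripper_width: -0.0001
grasp_force: 0.0
([0.8, -1.2, 2.8], 'yaw', np.float64(0.0), 'clk', 17.2333)
```

Now I advance along tool x (vise +y) in small steps.

```bash
python3 -m handwheel '[{"dp":[3,0,0.5],"yaw":0},{"dp":[8,0,1],"yaw":0},{"dp":[13,0,1],"yaw":0},{"dp":[17,0,1],"yaw":0},{"dp":[19,0,1],"yaw":0},{"dp":[20,0,1],"yaw":0},{"dp":[20,0,1],"yaw":0},{"dp":[20,0,1],"yaw":0}]'
```

```text
clock: 17.9
ee_pos: [0.5877, -0.0584, 0.0459]
eef_rot: [[-0.159, 0.987, 0.0], [0.987, 0.159, -0.0], [-0.0, -0.0, -1.0]]
contact_force: [-0.5, -0.1, -0.1]
gripper_width: -0.0001
grasp_force: 0.0
```

```bash
python3 -m handwheel '[{"dp":[0.5,0,0],"yaw":0},{"dp":[1,0,0],"yaw":0},{"dp":[1.5,0,0],"yaw":0},{"dp":[1.5,0,0],"yaw":0},{"dp":[1.5,0,0],"yaw":0}]'
```

```text
clock: 18.32
ee_pos: [0.5874, -0.057, 0.0459]
eef_rot: [[-0.158, 0.987, -0.0], [0.987, 0.158, -0.0], [0.0, -0.0, -1.0]]
contact_force: [-0.3, 0.2, -1.0]
gripper_width: -0.0
grasp_force: 0.0
```

```bash
python3 -m handwheel '[{"dp":[0.5,0,0],"yaw":0},{"dp":[1,0,0],"yaw":0},{"dp":[1,0,0],"yaw":0},{"dp":[1,0,0],"yaw":0}]'
```

```text
clock: 18.65
ee_pos: [0.5873, -0.0559, 0.0459]
eef_rot: [[-0.158, 0.987, 0.0], [0.987, 0.158, 0.0], [0.0, 0.0, -1.0]]
contact_force: [0.6, -0.3, 0.5]
gripper_width: -0.0004
grasp_force: 0.0
```

```bash
python3 -m handwheel '[{"dp":[0.5,0,0],"yaw":0},{"dp":[1,0,0],"yaw":0},{"dp":[1,0,0],"yaw":0},{"dp":[1,0,0],"yaw":0}]'
```

```text
clock: 18.98
ee_pos: [0.5871, -0.0549, 0.0459]
eef_rot: [[-0.158, 0.987, -0.0], [0.987, 0.158, 0.0], [0.0, -0.0, -1.0]]
contact_force: [0.3, 0.8, -0.2]
gripper_width: -0.0
grasp_force: 0.0
```

```bash
python3 -m handwheel '[{"dp":[0.5,0,0],"yaw":0},{"dp":[1,0,0],"yaw":0},{"dp":[1,0,0],"yaw":0},{"dp":[1,0,0],"yaw":0}]'
```

```text
clock: 19.32
ee_pos: [0.587, -0.054, 0.0459]
eef_rot: [[-0.158, 0.987, 0.0], [0.987, 0.158, 0.0], [-0.0, 0.0, -1.0]]
contact_force: [-0.6, -0.1, -0.3]
gripper_width: -0.0001
grasp_force: 0.0
```

```bash
python3 -m handwheel '[{"dp":[0.5,0,0],"yaw":0},{"dp":[1,0,0],"yaw":0},{"dp":[1,0,0],"yaw":0},{"dp":[1,0,0],"yaw":0}]'
```

```text
clock: 19.65
ee_pos: [0.5869, -0.0536, 0.046]
eef_rot: [[-0.159, 0.987, 0.0], [0.987, 0.159, -0.001], [-0.001, 0.0, -1.0]]
contact_force: [0.0, -3.2, -0.0]
gripper_width: 0.0003
grasp_force: 1.6
```

```bash
python3 -m handwheel '[{"dp":[0.5,0,0],"yaw":0},{"dp":[1,0,0],"yaw":0},{"dp":[1,0,0],"yaw":0},{"dp":[1,0,0],"yaw":0}]'
```

```text
clock: 19.98
ee_pos: [0.587, -0.0533, 0.046]
eef_rot: [[-0.159, 0.987, 0.001], [0.987, 0.159, -0.002], [-0.002, 0.001, -1.0]]
contact_force: [0.5, -5.8, -2.5]
gripper_width: -0.0001
grasp_force: 2.9
```

```bash
python3 -m handwheel '[{"dp":[0.2,0,0],"yaw":0},{"dp":[0.2,0,0],"yaw":0},{"dp":[0.2,0,0],"yaw":0}]';python3 -m handwheel '[{"dp":[0,0,0],"yaw":0}]'; python3 -m handwheel '[{"dp":[0,0,0],"yaw":0},{"dp":[0,0,0],"yaw":0}]'
```

```text
clock: 20.23
ee_pos: [0.587, -0.0532, 0.046]
eef_rot: [[-0.159, 0.987, 0.001], [0.987, 0.159, -0.003], [-0.003, 0.001, -1.0]]
contact_force: [0.4, -6.3, -1.4]
gripper_width: 0.0003
grasp_force: 3.1
clock: 20.32
ee_pos: [0.587, -0.0533, 0.046]
eef_rot: [[-0.159, 0.987, 0.001], [0.987, 0.159, -0.003], [-0.003, 0.001, -1.0]]
contact_force: [-0.1, -6.3, -1.4]
gripper_width: -0.0002
grasp_force: 3.1
clock: 20.48
ee_pos: [0.587, -0.0533, 0.046]
eef_rot: [[-0.159, 0.987, 0.001], [0.987, 0.159, -0.003], [-0.003, 0.001, -1.0]]
contact_force: [0.3, -6.5, -1.9]
gripper_width: -0.0001
grasp_force: 3.1
```

The near parallel stands 6.3 N without moving. Now the far one.

```bash
python3 -m handwheel '[{"dp":[-3,0,0],"yaw":0},{"dp":[-10,0,0],"yaw":0},{"dp":[-15,0,0],"yaw":0},{"dp":[-15,10,0],"yaw":0},{"dp":[-15,25,0],"yaw":0},{"dp":[-15,36,0],"yaw":0},{"dp":[-14,40,0],"yaw":0},{"dp":[-10,40,0],"yaw":0},{"dp":[-6,40,0],"yaw":0},{"dp":[-4.5,40,0],"yaw":0},{"dp":[-4,40,0],"yaw":0},{"dp":[-4,40,0],"yaw":0},{"dp":[-4,40,0],"yaw":0}]'; python3 - <<'E'
from h import *
print(go(np.array([.6243,-.0347,.046])-VY*.011))
E
```

```text
clock: 21.57
ee_pos: [0.6265, -0.0494, 0.046]
eef_rot: [[-0.158, 0.987, -0.0], [0.987, 0.158, -0.0], [0.0, -0.0, -1.0]]
contact_force: [0.5, -0.1, 0.8]
gripper_width: -0.0003
grasp_force: 0.0
([3.8, 0.2, -0.0], 'yaw', np.float64(0.0), 'clk', 21.5667)
```

```bash
python3 -m handwheel '[{"dp":[0.5,0,0],"yaw":0},{"dp":[1,0,0],"yaw":0},{"dp":[1.5,0,0],"yaw":0},{"dp":[1.5,0,0],"yaw":0},{"dp":[1.5,0,0],"yaw":0}]'
```

```text
clock: 21.98
ee_pos: [0.6265, -0.048, 0.0459]
eef_rot: [[-0.158, 0.987, 0.0], [0.987, 0.158, -0.0], [-0.0, 0.0, -1.0]]
contact_force: [0.2, 0.4, 0.1]
gripper_width: 0.0001
grasp_force: 0.0
```

```bash
python3 -m handwheel '[{"dp":[0.5,0,0],"yaw":0},{"dp":[1,0,0],"yaw":0},{"dp":[1,0,0],"yaw":0},{"dp":[1,0,0],"yaw":0}]'
```

```text
clock: 22.32
ee_pos: [0.6263, -0.0469, 0.0459]
eef_rot: [[-0.158, 0.987, -0.0], [0.987, 0.158, 0.0], [0.0, 0.0, -1.0]]
contact_force: [-0.0, 0.3, 1.2]
gripper_width: -0.0001
grasp_force: 0.0
```

```bash
python3 -m handwheel '[{"dp":[0.5,0,0],"yaw":0},{"dp":[1,0,0],"yaw":0},{"dp":[1,0,0],"yaw":0},{"dp":[1,0,0],"yaw":0}]'
```

```text
clock: 22.65
ee_pos: [0.6262, -0.0459, 0.0459]
eef_rot: [[-0.158, 0.987, 0.0], [0.987, 0.158, -0.0], [-0.0, 0.0, -1.0]]
contact_force: [0.6, 0.2, -0.4]
gripper_width: -0.0002
grasp_force: 0.0
```

```bash
python3 -m handwheel '[{"dp":[0.5,0,0],"yaw":0},{"dp":[1,0,0],"yaw":0},{"dp":[1,0,0],"yaw":0},{"dp":[1,0,0],"yaw":0}]'
```

```text
clock: 22.98
ee_pos: [0.626, -0.045, 0.0459]
eef_rot: [[-0.158, 0.987, -0.0], [0.987, 0.158, -0.0], [-0.0, -0.0, -1.0]]
contact_force: [0.5, 0.3, 0.4]
gripper_width: -0.0005
grasp_force: 0.0
```

```bash
python3 -m handwheel '[{"dp":[0.5,0,0],"yaw":0},{"dp":[1,0,0],"yaw":0},{"dp":[1,0,0],"yaw":0},{"dp":[1,0,0],"yaw":0}]'
```

```text
clock: 23.32
ee_pos: [0.626, -0.0444, 0.046]
eef_rot: [[-0.158, 0.987, 0.0], [0.987, 0.158, -0.001], [-0.001, 0.0, -1.0]]
contact_force: [0.9, -2.9, -0.0]
gripper_width: 0.0002
grasp_force: 1.1
```

```bash
python3 -m handwheel '[{"dp":[0.5,0,0],"yaw":0},{"dp":[1,0,0],"yaw":0},{"dp":[1,0,0],"yaw":0},{"dp":[1,0,0],"yaw":0}]'
```

```text
clock: 23.65
ee_pos: [0.626, -0.0444, 0.046]
eef_rot: [[-0.159, 0.987, 0.001], [0.987, 0.159, -0.002], [-0.003, 0.0, -1.0]]
contact_force: [0.4, -5.7, 0.0]
gripper_width: -0.0003
grasp_force: 2.8
```

```bash
python3 -m handwheel '[{"dp":[0.3,0,0],"yaw":0},{"dp":[0.3,0,0],"yaw":0},{"dp":[0.3,0,0],"yaw":0},{"dp":[0.3,0,0],"yaw":0}]';python3 -m handwheel '[{"dp":[0,0,0],"yaw":0},{"dp":[0,0,0],"yaw":0},{"dp":[0,0,0],"yaw":0}]'
```

```text
clock: 23.98
ee_pos: [0.626, -0.0443, 0.0461]
eef_rot: [[-0.159, 0.987, 0.001], [0.987, 0.159, -0.003], [-0.003, 0.001, -1.0]]
contact_force: [0.5, -6.7, -1.4]
gripper_width: 0.0001
grasp_force: 3.1
clock: 24.23
ee_pos: [0.626, -0.0443, 0.046]
eef_rot: [[-0.159, 0.987, 0.001], [0.987, 0.159, -0.003], [-0.003, 0.001, -1.0]]
contact_force: [-0.3, -6.5, -1.5]
gripper_width: -0.0002
grasp_force: 3.1
```

Both parallels hold. Next I back off and check.

```bash
python3 -m handwheel '[{"dp":[-3,0,0],"yaw":0},{"dp":[-10,0,0],"yaw":0},{"dp":[-22,0,0],"yaw":0},{"dp":[-35,0,0],"yaw":0},{"dp":[-45,0,-10],"yaw":0},{"dp":[-55,0,-35],"yaw":0},{"dp":[-65,0,-65],"yaw":0},{"dp":[-75,0,-95],"yaw":0},{"dp":[-85,0,-120],"yaw":0},{"dp":[-95,0,-140],"yaw":0},{"dp":[-105,-10,-150],"yaw":0},{"dp":[-110,-15,-150],"yaw":0},{"dp":[-110,-15,-150],"yaw":0},{"dp":[-110,-15,-150],"yaw":0}]'; python3 - <<'E'
from h import *
a=robot.camera("scene")[:,:,::-1];t=robot.camera("top")[:,:,::-1]
b=a[190:290,228:323]
cv2.imwrite("pics/s5.png",np.hstack([cv2.resize(b,(399,420),interpolation=2),cv2.resize(t[150:235,200:275],(371,420),interpolation=2)]))
for n,c,o in(("scene",a,cv2.imread("s4raw.png")),("top",t,cv2.imread("t4raw.png"))):
    sl=np.s_[190:290,228:323] if n=="scene" else np.s_[150:235,200:275]
    d=cv2.absdiff(cv2.GaussianBlur(c[sl],(3,3),0),cv2.GaussianBlur(o[sl],(3,3),0)).max(2);print(n,d.mean(),d.max(),(d>35).sum())
E
```

```text
clock: 25.4
ee_pos: [0.6268, -0.1538, 0.1939]
eef_rot: [[-0.157, 0.988, -0.003], [0.988, 0.157, 0.002], [0.002, -0.003, -1.0]]
contact_force: [0.1, -0.6, -0.3]
gripper_width: 0.0
grasp_force: 0.0
scene 0.7488421052631579 16 0
top 7.575686274509804 133 545
```

View pics/s5.png

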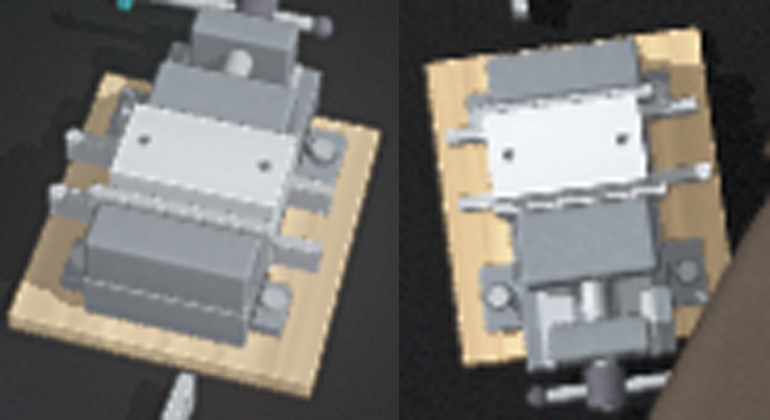

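The scene view matches the one from before the tests. The block is level, the parallels are in place and the robot is clear.

```bash
python3 -c "
from cell import robot
print(robot.hand_in())"
```

```text
the job is handed in; nothing more can be done
None
```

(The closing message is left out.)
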